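Weigh two hub castings against each other and mount the heavier one on the roundness stand

TASK

One of the two flanged hub castings has hidden blowholes: set them gently on opposite pans of the balance, let go of both, and let the beam come to rest. Then take the heavier one straight from its pan, put it flange down over the sprung arbor of the checking stand, turn it under light pressure until the driver pin drops into a slot of the flange, and push it fully home on the turntable, firmly but without forcing; leave the lighter one on its pan. Do not jolt or lean on the pans, and leave the gauges and the case of gauge blocks alone.

Things in the scene. Friction and masses are not known exactly. Their poses are not given: they have to be found in the camera images.
- hub_a: dark cast-iron flanged hub, about 0.3 to 0.5 kg, standing flange down: flange 60 mm diameter, 12 mm thick, with five open slots 8 mm wide (every 72 deg, from the rim in to the boss), then a round boss 40 mm diameter, 46 mm tall overall, bore 24 mm right through. Origin: on the axis in the flange's underside; z up along the bore; x points through the middle of a lug. Take it by the boss.
- hub_b: the second hub, of the same shape and size as hub_a; it cannot be told by eye which of them is the heavier, and it can be either one. They differ by anything from almost nothing to about 30 percent.
- pan_left: left (+y side) pan of the two-pan balance: a flat bare steel disc, 120 mm diameter, 5 mm thick, on a stem. Origin: at the beam's end pivot, 44 mm straight below the centre of the disc's top face. With the beam level the top face is 106 mm above the bench. A parallel linkage keeps both pans level, so it does not matter where on a pan a part stands. The pan sinks and rises up to 10 mm between firm stops.
- pan_right: right (-y side) pan, the same, 260 mm from the left one along the beam. Origin: as for pan_left.
- beam (a joint): tilt of the balance beam, rad: 0 level, limits -0.077 and +0.077 (stops, 10 mm of pan travel). POSITIVE means the left pan is up and the right pan down (right is heavier), negative the other way. Empty, it drifts slowly towards level. A difference of 1 g brings it to a stop, within about 4 s; a large one at once.
- stand: the checking stand: blue base 170 x 170 mm, on it a steel turntable 100 mm diameter (braked: it does not turn) with an upright arbor in its centre and a driver pin 6 mm diameter, 6 mm high, 25.5 mm from the axis. The pin's direction is NOT measured and differs each time. Origin: on the bench under the arbor. A gauge column 200 mm tall stands at the far right corner, 120 mm from the arbor.
- seat (a point): centre of the turntable's flat top (60 mm above the bench), at the arbor's foot; z up. Arbor: 22 mm diameter to 32 mm above this face, then a cone to 11 mm at 42 mm. Three sprung jaws stand 2 mm out of it, 3 to 16 mm up; they grip the bore: pushing a hub down takes up to 8 N. It stops 6 mm high on the pin unless a slot is over it. Over 45 N on the stand in all (jaw grip 8 N included) is damage.
- block_case: bystander: open wooden case of gauge blocks, 100 x 160 x 35 mm, origin under its centre
- plug_gauge: bystander: steel plug gauge lying on the bench, 125 mm long, 30 mm diameter, origin on the bench under its middle
- ring_gauge: bystander: steel ring gauge, 68 mm diameter, 20 mm high, origin under its centre
Not all that is in view belongs to the job. What is shaped like the hub_a but green is not meant. What is shaped like the hub_b but turquoise is not meant.

How it is judged:
By the outcome, as a careful person would: the job done as asked, in the order asked, and still so for the second after the job is handed in, with the robot touching nothing.
It also fails if it takes over 72 s, if anything falls off the work surface, if the arm or the gripper's body presses on something with over 40 N, if the wrist force passes 120 N, or if a joint passes its speed limit or range.

ROBOT

A 6-joint arm with a two-finger parallel gripper is mounted at the origin on the work surface. World frame = base frame: x ahead of the robot, y to its left, z up, the work surface at z = 0. Lengths are in m, angles in rad, forces in N, time in s.
With the tool pointing down it reaches from about 0.25 to 0.725 m from the base axis. Payload 4 kg.
Tool frame: the origin (TCP) lies midway between the tips of the shut fingers; the grasp point (between the pads) lies 19 mm behind it; y points along the fingers, z is the direction in which the jaws open and shut, and the axes are right-handed (so a half turn about y gives the same grasp; the last joint's range is limited). The gripper opens to 85 mm and grips with 20 to 120 N. Pads are 22 mm wide; open, the fingers measure 114 mm over their backs; the gripper's body (76 mm by 85 mm) begins 54 mm behind the grasp point. The pads swing forward as they close: fully open they stand 13 mm farther back than shut.
Start: joints at [-1.339, 0.241, 0.005, 1.335, 0, 1.571], TCP at [0.115, -0.487, 0.231] pointing down, gripper open.
Joint ranges: [-2.72, 2.72], [-1.05, 1.87], [-1.09, 1.28], [-1.99, 2.15], [-1.42, 1.44], [-3.14, 3.14]. Speed limits (rad/s): [2.79, 2.79, 3.14, 3.14, 3.14, 3.14].

INTERFACE

Orientations are given as a unit quaternion [x, y, z, w].
In Python, from workcell import bot gives the robot as it stands. The module is installed in compiled form; this text tells all that it offers.
- The arm moves only by the shell command python3 -m handwheel 'ROWS' [OPENING]. ROWS is JSON, a list of rows, each a list of 6 numbers: the shift along the tool's x, y, z in units of 25 mm (1.0 is 25 mm), then the turn, a rotation vector about the tool's x, y, z in units of 10 degrees (1.0 is 10 degrees). A call has exactly 5 rows; each row is the pose to reach, as a shift and turn from the pose commanded when the call began, along the tool's axes at that moment; what a row does not reach only later rows make up. A row lasts 1/8 s, in which the tool goes at most 62.5 mm and 10.7 degrees, less where a joint would pass 70% of its speed; a pose out of reach is approached as far as the arm can. A call with a gripper value outside its range is refused whole. OPENING is the gripper command: -1 is shut, 1 is fully open, values between are in proportion, set as the call begins (- or left out, the last holds). The fingers move at their own pace and stop on an object; the grip force is fixed at half the most. Time passes only in rows, so rows that repeat a pose let the fingers close, or fill a call up. It gives the time, the measured TCP pose, the force and the opening at its end, in the units of the state.
- bot.get_obs(): the state, without advancing time (a new reading comes with each control period).
- bot.camera(name): name is "side" or "top"; returns a dict with "color" (400x640x3 uint8, red, green, blue), "fx", "fy", "cx", "cy" (pixels), "rvec" (rotation vector, rad) and "tvec" (3), from world to camera coordinates, as OpenCV has them. Camera axes: x right, y down, z forward; pixel columns grow to the right and rows downward; lengths in m; the calibration is good to about 2 mm. A picture is of the moment at which its call begins. There is no depth.
- bot.job_done(): hands the job in, once; it reports no verdict.
The state is a dict: "clock": time; "joint_pos": joint angles; "joint_vel": joint speeds; "tau": joint torques, N m; "eef_pos": TCP position; "tool_rot": TCP orientation; "ft_force": force on the tool from outside, world axes, zero at the start; "ft_torque": the same for the moment, N m; "grip_width": finger opening in m.
Only numpy, scipy, OpenCV 4.12 (cv2) and the standard library are available. Lean on these libraries where they do the work, as an engineer would, in place of code of your own. Each camera call takes 0.05 s, during which the arm holds its last target.

## Working session

There is one attempt and no reset: what is moved stays moved. The work goes in short steps, Python scripts to look and compute and a shell command to move; the robot and the scene stay as the last step left them, time stands still between calls to the robot, and variables do not carry over. Pictures are saved under pics/ and viewed, and the job is handed in when it is done.

```bash
mkdir -p pics
python3 - <<'E'
from workcell import bot
import cv2,numpy as np
o=bot.get_obs()
for k,v in o.items(): print(k,np.round(v,4))
for n in("side","top"):
    c=bot.camera(n); cv2.imwrite(f"pics/{n}0.png",cv2.cvtColor(c["color"],cv2.COLOR_RGB2BGR))
    print(n,{k:np.round(v,4) for k,v in c.items() if k!="color"})
E
```

```text
clock 0.0
joint_pos [-1.339   0.2414  0.0037  1.3352 -0.      1.5708]
joint_vel [-0.0015  0.0009 -0.0004 -0.0008  0.0003  0.0011]
tau [-2.00000e-04 -3.72315e+01  2.52409e+01  1.71000e-02 -1.00000e-04
 -0.00000e+00]
eef_pos [ 0.1147 -0.486   0.2304]
tool_rot [-0.0819  0.7031 -0.7016  0.0817]
ft_force [ 0.2499 -0.68    0.5421]
ft_torque [0.04   0.016  0.0145]
grip_width 0.0857
side {'fx': np.float64(384.7955), 'fy': np.float64(384.7955), 'cx': np.float64(323.7252), 'cy': np.float64(196.4275), 'rvec': array([ 0.8778, -2.2854,  1.2971]), 'tvec': array([0.3994, 0.214 , 0.8681])}
top {'fx': np.float64(464.8386), 'fy': np.float64(464.8386), 'cx': np.float64(330.1592), 'cy': np.float64(206.1604), 'rvec': array([ 2.1982, -2.1407,  0.0875]), 'tvec': array([0.0153, 0.5219, 1.4068])}
```

View pics/side0.png

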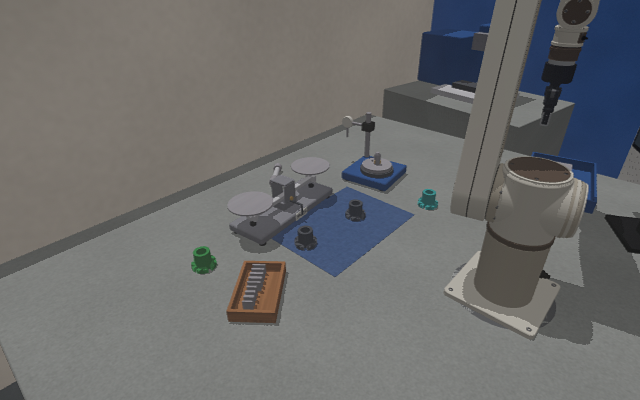

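View pics/top0.png

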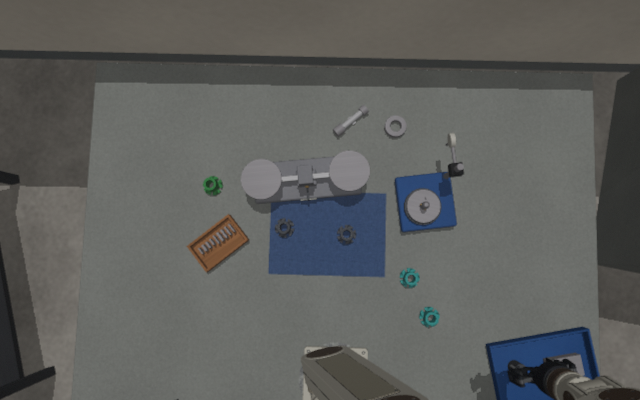

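```bash
cat > h.py <<'E'
from workcell import bot
import cv2,numpy as np
def cam(n):
    c=bot.camera(n); c["R"]=cv2.Rodrigues(np.array(c["rvec"]))[0]; c["t"]=np.array(c["tvec"]).reshape(3)
    c["bgr"]=cv2.cvtColor(c["color"],cv2.COLOR_RGB2BGR); return c
def ray(c,uv,z):
    d=c["R"].T@np.array([(uv[0]-c["cx"])/c["fx"],(uv[1]-c["cy"])/c["fy"],1]); o=-c["R"].T@c["t"]
    return o+d*(z-o[2])/d[2]
def proj(c,p):
    q=c["R"]@np.array(p)+c["t"]; return np.array([c["fx"]*q[0]/q[2]+c["cx"],c["fy"]*q[1]/q[2]+c["cy"]])
def crop(c,u0,v0,u1,v1,s,name):
    cv2.imwrite("pics/"+name,cv2.resize(c["bgr"][v0:v1,u0:u1],None,fx=s,fy=s,interpolation=cv2.INTER_CUBIC))
E
python3 - <<'E'
from h import *
c=cam("top"); crop(c,240,145,370,255,6,"t1.png"); crop(c,385,130,475,245,5,"t2.png")
s=cam("side"); crop(s,215,140,375,260,5,"s1.png"); crop(s,330,100,430,200,6,"s2.png")
E
```

```text
(no output)
```

View pics/t1.png

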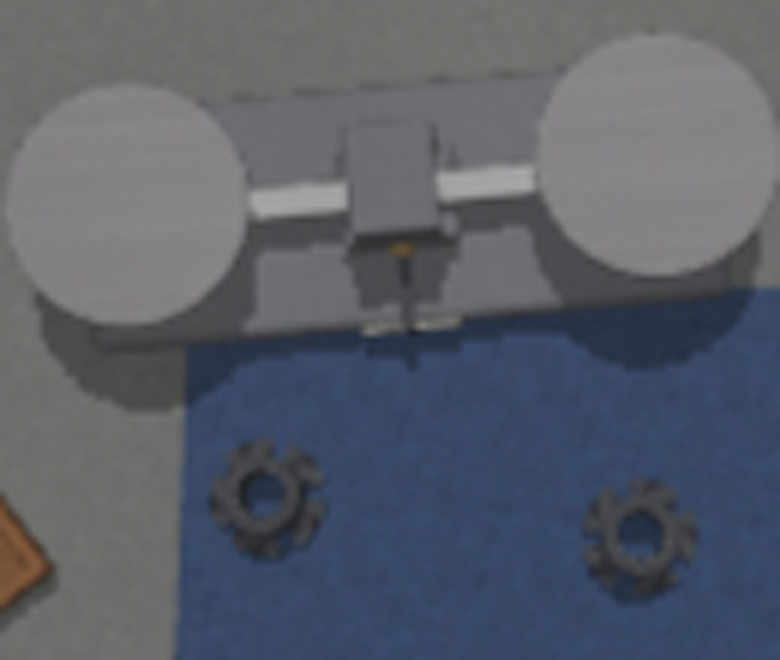

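View pics/t2.png

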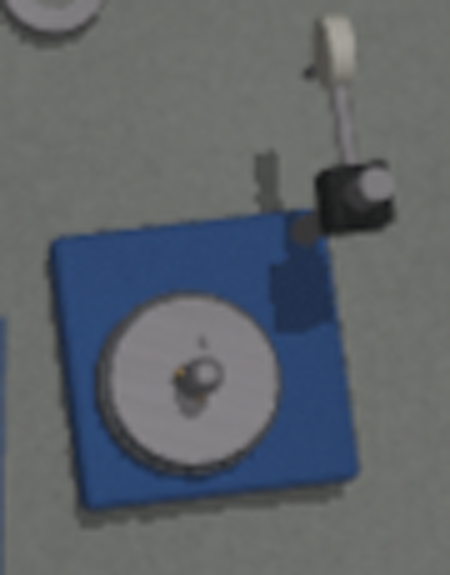

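View pics/s1.png

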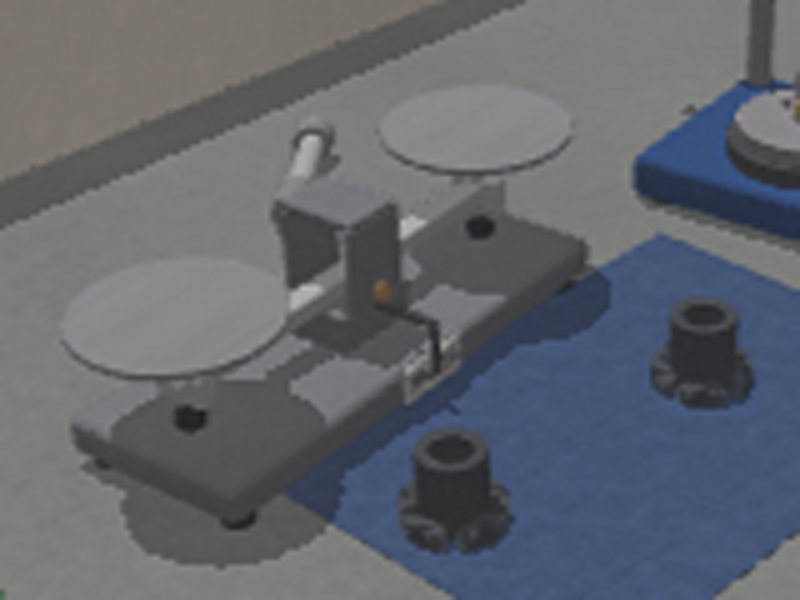

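View pics/s2.png

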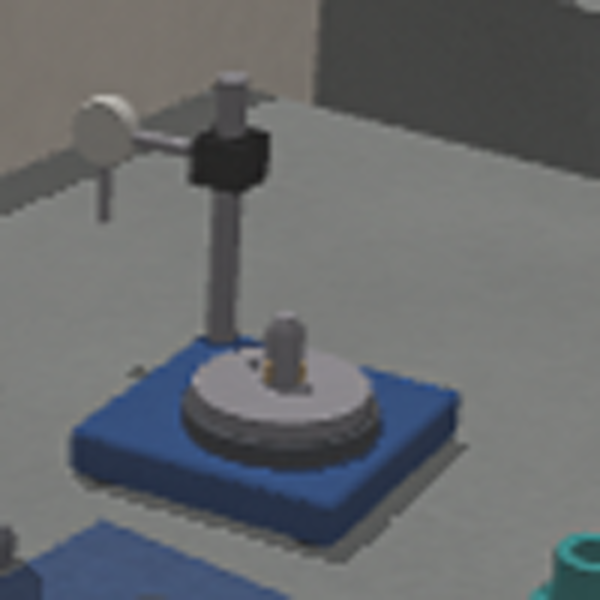

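Run:
```python
from h import *
T=cam("top");S=cam("side")
from scipy.optimize import least_squares
def px(x,y,s,u0,v0): return np.array([u0+(x+.5)/s-.5,v0+(y+.5)/s-.5])
def tri(a,b):
    f=lambda p:np.r_[proj(T,p)-a,proj(S,p)-b]
    r=least_squares(f,ray(T,a,0.05)); return r.x,np.abs(r.fun).max()
t1=lambda x,y:px(x,y,6,240,145); t2=lambda x,y:px(x,y,5,385,130)
s1=lambda x,y:px(x,y,5,215,140); s2=lambda x,y:px(x,y,6,330,100)
for n,a,b,z in [("hubL",t1(266,497),s1(452,449),.046),("hubR",t1(638,535),s1(703,315),.046),
  ("panL",t1(127,205),s1(174,317),.106),("panR",t1(657,155),s1(476,129),.106),
  ("table",t2(194,380),s2(282,387),.06),("arbtip",t2(204,374),s2(285,318),.102),("pin",t2(202,342),s2(254,365),.066),
  ("column",t2(377,184),s2(233,78),.2)]:
    print(n,"tri",np.round(tri(a,b)[0],4),round(tri(a,b)[1],2),"top",np.round(ray(T,a,z)[:2],4),"side",np.round(ray(S,b,z)[:2],4))
# ellipse fits of discs
g=cv2.cvtColor(T["bgr"],cv2.COLOR_BGR2GRAY); hsv=cv2.cvtColor(T["bgr"],cv2.COLOR_BGR2HSV)
for n,uv,z,c in [("panL",(261,180),.106,T),("panR",(350,172),.106,T),("tab",(417,203),.06,T),("panLs",(249,203),.106,S),("panRs",(310,165),.106,S),("tabs",(368,168),.06,S)]:
    im=cv2.GaussianBlur(c["bgr"],(3,3),0); m=np.zeros((402,642),np.uint8)
    cv2.floodFill(im.copy(),m,uv,0,(5,5,5),(5,5,5),4|cv2.FLOODFILL_MASK_ONLY|cv2.FLOODFILL_FIXED_RANGE|(255<<8))
    k=max(cv2.findContours(m[1:-1,1:-1],0,1)[0],key=cv2.contourArea); k=cv2.convexHull(k)
    P=np.array([ray(c,q[0],z)[:2] for q in k]);  
    (x,y),r=cv2.minEnclosingCircle(P.astype(np.float32))
    A=np.c_[2*P,np.ones(len(P))]; w=np.linalg.lstsq(A,(P**2).sum(1),rcond=None)[0]
    print(n,np.round(w[:2],4),np.round(np.sqrt(w[2]+w[0]**2+w[1]**2),4))
```

```text
hubL tri [0.4522 0.1675 0.0471] 0.37 top [0.4512 0.1667] side [0.4541 0.167 ]
hubR tri [ 0.4368 -0.021   0.0485] 0.11 top [ 0.4371 -0.0209] side [ 0.439  -0.0245]
panL tri [0.59   0.2341 0.1028] 0.24 top [0.5889 0.2329] side [0.586  0.2375]
panR tri [ 0.6198 -0.0242  0.1081] 0.04 top [ 0.6201 -0.0243] side [ 0.623  -0.0273]
table tri [ 0.5269 -0.2507  0.0595] 0.08 top [ 0.527  -0.2504] side [ 0.5261 -0.2499]
arbtip tri [ 0.5263 -0.2482  0.1029] 0.1 top [ 0.5266 -0.2483] side [ 0.5272 -0.2502]
pin tri [ 0.5493 -0.2542  0.065 ] 0.07 top [ 0.5494 -0.2539] side [ 0.5479 -0.2526]
column tri [ 0.6225 -0.3219  0.2008] 0.05 top [ 0.6227 -0.3221] side [ 0.6237 -0.3239]
panL [0.5906 0.2324] 0.0559
panR [ 0.6203 -0.0192] 0.0588
tab [ 0.5268 -0.25  ] 0.0458
panLs [0.5901 0.2324] 0.0564
panRs [ 0.6289 -0.0328] 0.0558
tabs [ 0.1496 -0.0584] 0.4085
```

```bash
cat >> h.py <<'E'
from scipy.spatial.transform import Rotation as Ro
def st(target=None,yaw=None):
    o=bot.get_obs(); R=Ro.from_quat(o["tool_rot"]); M=R.as_matrix(); p=np.array(o["eef_pos"])
    print("t",round(float(o["clock"]),2),"p",np.round(p,4),"F",np.round(o["ft_force"],2),"w",round(float(o["grip_width"]),4),"j",np.round(o["joint_pos"],2))
    zy=np.degrees(np.arctan2(M[1,2],M[0,2])); print("ztool yaw",round(zy,2),"y",np.round(M[:,1],3))
    if target is not None: print("shift units",np.round(M.T@(np.array(target)-p)/.025,3))
    return M,p
E
python3 - <<'E'
from h import *
M,p=st([.437,-.0215,.2]); print(np.round(M,3))
E
```

```text
t 0.3 p [ 0.1148 -0.4864  0.231 ] F [ 0.34 -0.    0.42] w 0.0852 j [-1.34  0.24  0.    1.34  0.    1.57]
ztool yaw -76.72 y [-0.     0.001 -1.   ]
shift units [-16.814   1.251 -15.139]
[[-0.973 -0.     0.23 ]
 [-0.23   0.001 -0.973]
 [-0.    -1.    -0.001]]
```

```bash
python3 -m handwheel '[[-1.6,0,-1.5,0,-0.77,0],[-3.2,0,-3,0,-1.54,0],[-4.8,0,-4.5,0,-2.3,0],[-6.4,0,-6,0,-3.07,0],[-8,0,-7.5,0,-3.84,0]]' 1; python3 -c "
from h import *
st([.437,-.0215,.2])"
```

```text
clock: 0.92
eef_pos: [0.2671, -0.2568, 0.2315]
tool_rot: [0.309, -0.636, 0.636, -0.31]
ft_force: [1.8, -0.4, 0.7]
grip_width: 0.0855
t 0.93 p [ 0.2671 -0.2568  0.2315] F [ 1.76 -0.44  0.71] w 0.0855 j [-0.77 -0.02 -0.29  1.3   0.    1.47]
ztool yaw -38.1 y [ 0.001 -0.001 -1.   ]
shift units [-11.599   1.259  -0.462]
```

```bash
python3 -m handwheel '[[-2.3,0,-0.1,0,-0.77,0],[-4.6,0,-0.2,0,-1.54,0],[-6.9,0.2,-0.3,0,-2.3,0],[-9.2,0.4,-0.4,0,-3.07,0],[-11.6,0.6,-0.46,0,-3.81,0]]' 1; python3 -c "
from h import *
st([.437,-.0215,.012])"
```

```text
clock: 1.55
eef_pos: [0.4381, -0.0218, 0.2164]
tool_rot: [-0.5, 0.499, -0.5, 0.5]
ft_force: [0.9, -0.4, 0.6]
grip_width: 0.0851
t 1.55 p [ 0.4381 -0.0218  0.2164] F [ 0.92 -0.38  0.55] w 0.0851 j [-0.05  0.13 -0.18  1.27 -0.    1.52]
ztool yaw 0.04 y [ 0.001 -0.    -1.   ]
shift units [-0.017  8.176 -0.053]
```

```bash
python3 -m handwheel '[[0,1.6,-0.04,0,0,0],[0,3.2,-0.04,0,0,0],[0,5,-0.04,0,0,0],[0,6.8,-0.04,0,0,0],[0,8.1,-0.04,0,0,0]]' 1
python3 - <<'E'
from h import *
st()
c=cam("top"); crop(c,300,180,400,280,5,"t3.png"); s=cam("side"); crop(s,300,120,430,240,5,"s3.png")
E
```

```text
clock: 2.17
eef_pos: [0.4353, -0.0234, 0.012]
tool_rot: [-0.499, 0.501, -0.5, 0.499]
ft_force: [0.5, -0.2, 0.3]
grip_width: 0.0856
t 2.17 p [ 0.4353 -0.0234  0.012 ] F [ 0.54 -0.18  0.34] w 0.0856 j [-0.05  0.35 -0.49  0.73  0.    1.52]
ztool yaw -0.21 y [-0.002  0.    -1.   ]
```

View pics/s3.png

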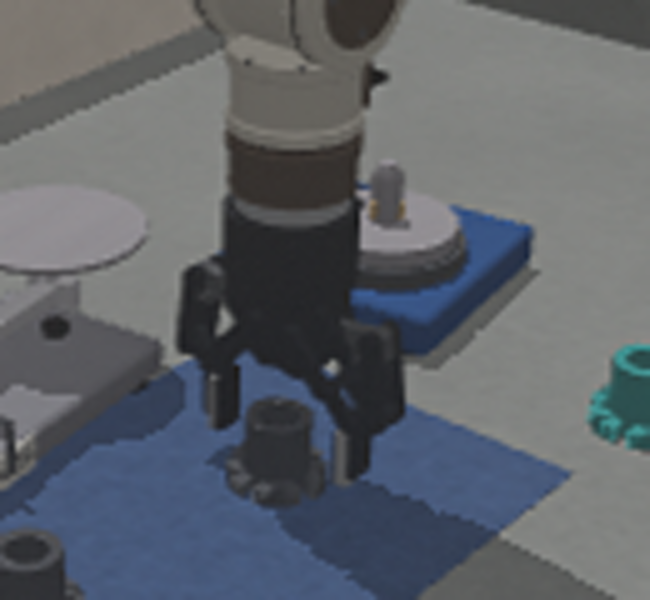

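```bash
python3 -m handwheel '[[0,0,0,0,0,0],[0,0,0,0,0,0],[0,0,0,0,0,0],[0,0,0,0,0,0],[0,0,0,0,0,0]]' -1; python3 -c "
from h import *
st()"
```

```text
clock: 2.9
eef_pos: [0.4381, -0.0236, 0.0156]
tool_rot: [0.498, -0.5, 0.502, -0.5]
ft_force: [-0.7, -0.3, 5.3]
grip_width: 0.0386
t 2.9 p [ 0.4381 -0.0236  0.0156] F [-0.73 -0.26  5.27] w 0.0386 j [-0.05  0.35 -0.49  0.73  0.    1.52]
ztool yaw -0.22 y [ 0.004 -0.    -1.   ]
```

```bash
python3 -m handwheel '[[0,-0.5,0,0,0,0],[0,-2,0,0,0,0],[0,-4,0,0,0,0],[0,-6,0,0,0,0],[0,-7.2,0,0,0,0]]'
python3 - <<'E'
from h import *
st([.62,-.0235,.145])
s=cam("side"); crop(s,270,80,430,240,4,"s4.png")
T=cam("top"); crop(T,300,150,400,250,5,"t4.png")
E
```

```text
clock: 3.52
eef_pos: [0.4364, -0.0235, 0.1969]
tool_rot: [0.498, -0.5, 0.502, -0.5]
ft_force: [0.1, -0.5, -4.9]
grip_width: 0.0384
t 3.52 p [ 0.4364 -0.0235  0.1969] F [ 0.1  -0.49 -4.95] w 0.0384 j [-0.05  0.13 -0.22  1.21  0.    1.52]
ztool yaw -0.22 y [ 0.003 -0.    -1.   ]
shift units [-0.03   2.095  7.336]
```

View pics/s4.png

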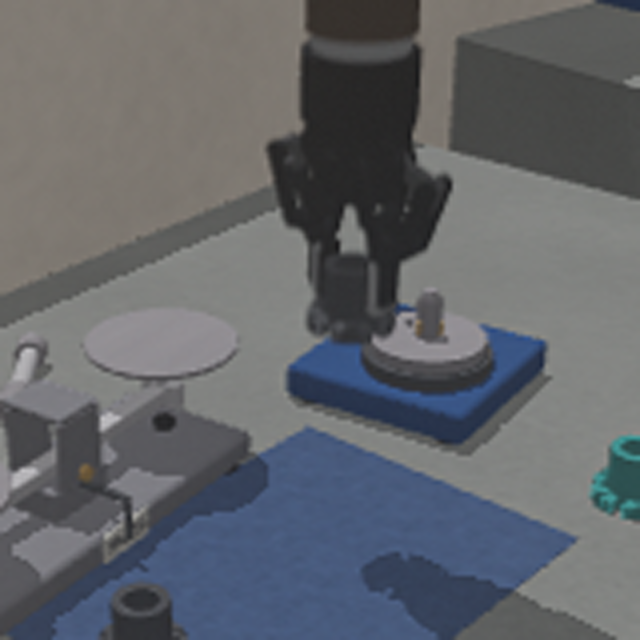

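```bash
python3 -m handwheel '[[0,0,1.5,0,0,0],[0,0.2,3.2,0,0,0],[0,0.6,5,0,0,0],[0,1,6.6,0,0,0],[0,1.4,7.3,0,0,0]]'; python3 -m handwheel '[[0,0.3,0,0,0,0],[0,0.6,0,0,0,0],[0,0.8,0,0,0,0],[0,1,0,0,0,0],[0,1,0,0,0,0]]';python3 - <<'E'
from h import *
st([.62,-.0235,.121])
s=cam("side"); crop(s,230,80,390,240,4,"s5.png")
E
```

```text
clock: 4.25
eef_pos: [0.6192, -0.0241, 0.1552]
tool_rot: [-0.5, 0.502, -0.5, 0.498]
ft_force: [-0.3, 0.4, -4.4]
grip_width: 0.0382
clock: 4.88
eef_pos: [0.6183, -0.0243, 0.1338]
tool_rot: [-0.499, 0.501, -0.501, 0.499]
ft_force: [0.0, 0.3, -5.1]
grip_width: 0.0383
t 4.88 p [ 0.6183 -0.0243  0.1338] F [ 0.05  0.28 -5.12] w 0.0383 j [-0.04  0.53  0.18  1.22  0.    1.54]
ztool yaw -0.22 y [-0.  0. -1.]
shift units [-0.031  0.511  0.069]
```

View pics/s5.png

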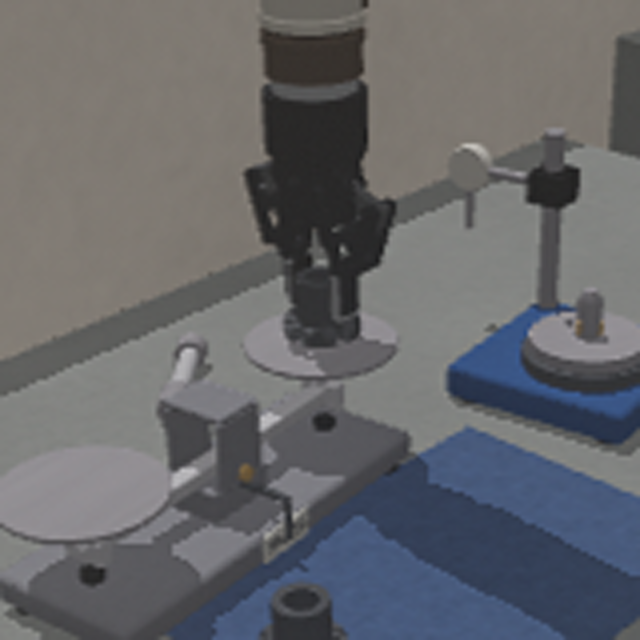

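```bash
python3 -m handwheel '[[0,0.2,0,0,0,0],[0,0.35,0,0,0,0],[0,0.5,0,0,0,0],[0,0.6,0,0,0,0],[0,0.7,0,0,0,0]]'; python3 -m handwheel '[[0,0.02,0,0,0,0],[0,0.04,0,0,0,0],[0,0.06,0,0,0,0],[0,0.08,0,0,0,0],[0,0.1,0,0,0,0]]'
```

```text
clock: 5.55
eef_pos: [0.6187, -0.0242, 0.1161]
tool_rot: [-0.499, 0.501, -0.501, 0.499]
ft_force: [0.1, -0.8, -4.1]
grip_width: 0.0386
clock: 6.18
eef_pos: [0.6188, -0.0242, 0.1138]
tool_rot: [0.499, -0.501, 0.501, -0.499]
ft_force: [0.6, 0.0, -4.5]
grip_width: 0.0385
```

Run:
```python
from h import *
st()
s=cam("side"); crop(s,230,80,390,240,4,"s6.png")
```

```text
t 6.17 p [ 0.6188 -0.0242  0.1138] F [ 0.58  0.05 -4.55] w 0.0385 j [-0.04  0.54  0.15  1.17  0.    1.54]
ztool yaw -0.22 y [ 0. -0. -1.]
```

View pics/s6.png

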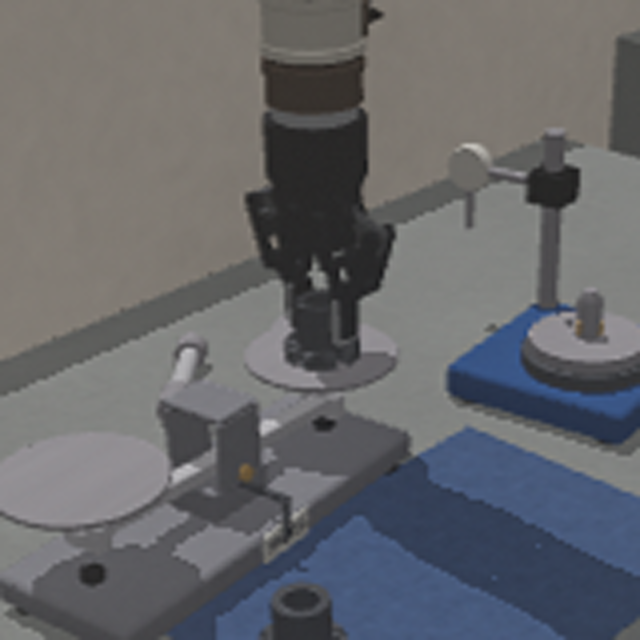

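```bash
python3 -m handwheel '[[0,0.02,0,0,0,0],[0,0.04,0,0,0,0],[0,0.06,0,0,0,0],[0,0.07,0,0,0,0],[0,0.07,0,0,0,0]]'
```

```text
clock: 6.85
eef_pos: [0.6187, -0.0242, 0.112]
tool_rot: [-0.499, 0.501, -0.501, 0.499]
ft_force: [0.5, 0.9, -4.3]
grip_width: 0.0384
```

```bash
python3 -m handwheel '[[0,0.02,0,0,0,0],[0,0.04,0,0,0,0],[0,0.04,0,0,0,0],[0,0.04,0,0,0,0],[0,0.04,0,0,0,0]]'
```

```text
clock: 7.48
eef_pos: [0.6189, -0.0242, 0.1116]
tool_rot: [0.499, -0.501, 0.501, -0.499]
ft_force: [-2.4, -1.0, 1.8]
grip_width: 0.0382
```

```bash
python3 -m handwheel '[[0,0,0,0,0,0],[0,0,0,0,0,0],[0,0,0,0,0,0],[0,0,0,0,0,0],[0,0,0,0,0,0]]' 1;  python3 -m handwheel '[[0,-0.5,0,0,0,0],[0,-1.5,0,0,0,0],[0,-2.5,0,0,0,0],[0,-3.5,0,0,0,0],[0,-4,0,0,0,0]]'
python3 - <<'E'
from h import *
st([.453,.168,.215])
s=cam("side"); crop(s,230,80,390,240,4,"s7.png")
E
```

```text
clock: 8.1
eef_pos: [0.6188, -0.0243, 0.111]
tool_rot: [0.499, -0.501, 0.501, -0.499]
ft_force: [-0.7, 0.6, 0.5]
grip_width: 0.0854
clock: 8.72
eef_pos: [0.6197, -0.0243, 0.2137]
tool_rot: [0.498, -0.5, 0.502, -0.5]
ft_force: [1.1, -0.6, -0.5]
grip_width: 0.0852
t 8.72 p [ 0.6197 -0.0243  0.2137] F [ 1.12 -0.63 -0.46] w 0.0852 j [-0.04  0.49  0.32  1.4   0.    1.54]
ztool yaw -0.22 y [ 0.004 -0.    -1.   ]
shift units [-7.665 -0.077 -6.696]
```

View pics/s7.png

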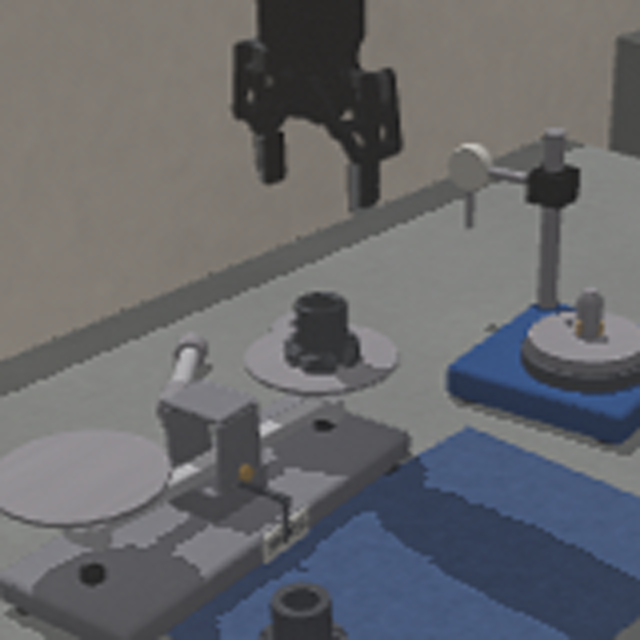

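```bash
python3 -m handwheel '[[-1.5,0,-1.3,0,0,0],[-3,0,-2.7,0,0,0],[-4.6,0,-4,0,0,0],[-6.2,0,-5.4,0,0,0],[-7.65,0,-6.67,0,0,0]]'; python3 -m handwheel '[[0,1.6,0,0,0,0],[0,3.2,0,0,0,0],[0,4.8,0,0,0,0],[0,4.8,0,0,0,0],[0,4.8,0,0,0,0]]'
python3 - <<'E'
from h import *
st([.453,.167,.0135])
s=cam("side"); crop(s,230,80,390,280,3,"s8.png")
E
```

```text
clock: 9.4
eef_pos: [0.451, 0.1687, 0.2105]
tool_rot: [-0.499, 0.501, -0.501, 0.499]
ft_force: [1.1, 0.1, -0.4]
grip_width: 0.0855
clock: 10.02
eef_pos: [0.4534, 0.1678, 0.092]
tool_rot: [0.499, -0.501, 0.501, -0.499]
ft_force: [1.1, 0.7, -0.3]
grip_width: 0.0858
t 10.03 p [0.4534 0.1678 0.092 ] F [ 1.06  0.74 -0.33] w 0.0858 j [ 0.35  0.32 -0.28  0.98 -0.    1.93]
ztool yaw -0.23 y [ 0.001  0.    -1.   ]
shift units [ 0.034  3.141 -0.018]
```

View pics/s8.png

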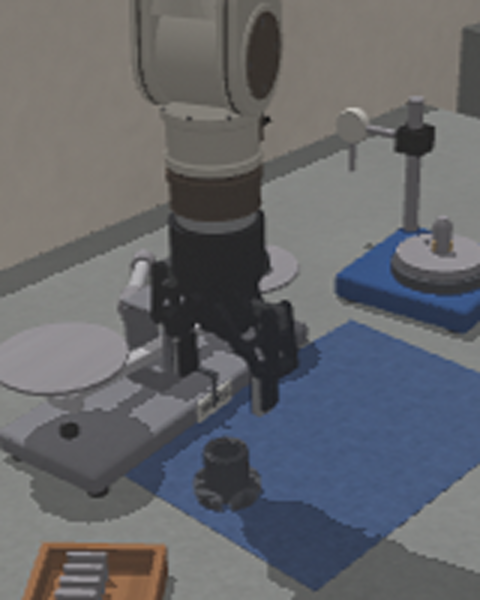

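Run:
```python
from h import *
c=cam("top")
for x,y in [(270,338),(190,345),(340,330),(385,335),(410,365)]:
    print([np.round(ray(c,(240+x/6,145+y/6),z)[:2],4) for z in (.0,.03)])
```

```text
[array([0.535 , 0.1713]), array([0.5321, 0.168 ])]
[array([0.5303, 0.213 ]), array([0.5274, 0.2089])]
[array([0.5402, 0.1349]), array([0.5371, 0.1323])]
[array([0.5382, 0.1113]), array([0.5351, 0.1092])]
[array([0.5228, 0.0977]), array([0.5201, 0.0959])]
```

```bash
python3 -m handwheel '[[0.03,0.8,0,0,0,0],[0.03,1.7,0,0,0,0],[0.03,2.6,0,0,0,0],[0.03,3.1,0,0,0,0],[0.03,3.1,0,0,0,0]]'; python3 -m handwheel '[[0,0,0,0,0,0],[0,0,0,0,0,0],[0,0,0,0,0,0],[0,0,0,0,0,0],[0,0,0,0,0,0]]' -1; python3 -m handwheel '[[0,-0.5,0,0,0,0],[0,-2,0,0,0,0],[0,-4,0,0,0,0],[0,-6,0,0,0,0],[0,-7,0,0,0,0]]';python3 - <<'E'
from h import *
st([.59,.233,.15])
s=cam("side"); crop(s,230,80,390,280,3,"s9.png")
E
```

```text
clock: 10.75
eef_pos: [0.4528, 0.1669, 0.0137]
tool_rot: [-0.499, 0.501, -0.501, 0.499]
ft_force: [0.3, -0.5, -0.1]
grip_width: 0.0853
clock: 11.38
eef_pos: [0.4537, 0.1672, 0.0146]
tool_rot: [0.498, -0.501, 0.501, -0.5]
ft_force: [-0.2, -0.5, 4.9]
grip_width: 0.0385
clock: 12.0
eef_pos: [0.4532, 0.1671, 0.1916]
tool_rot: [0.498, -0.501, 0.501, -0.5]
ft_force: [0.3, 0.2, -4.3]
grip_width: 0.0385
t 12.0 p [0.4532 0.1671 0.1916] F [ 0.3   0.2  -4.35] w 0.0385 j [ 0.35  0.23 -0.12  1.22  0.    1.93]
ztool yaw -0.22 y [ 0.003  0.001 -1.   ]
shift units [-2.653  1.681  5.457]
```

View pics/s9.png

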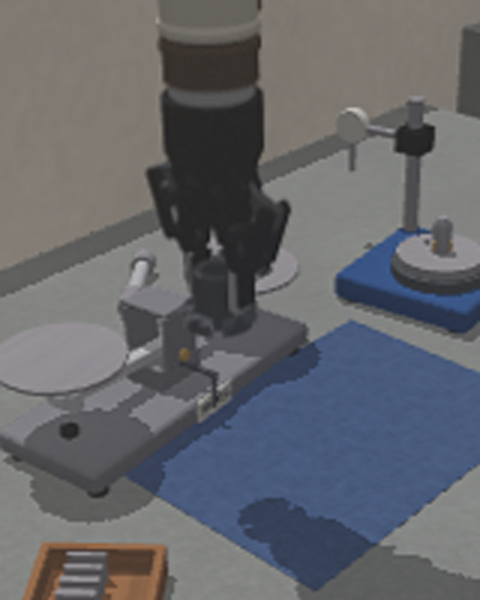

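```bash
python3 -m handwheel '[[-0.6,0,1.2,0,0,0],[-1.2,0.3,2.4,0,0,0],[-1.8,0.7,3.6,0,0,0],[-2.4,1.2,4.8,0,0,0],[-2.65,1.7,5.45,0,0,0]]'; python3 -m handwheel '[[0,0.1,0,0,0,0],[0,0.2,0,0,0,0],[0,0.3,0,0,0,0],[0,0.34,0,0,0,0],[0,0.36,0,0,0,0]]';python3 - <<'E'
from h import *
st([.59,.233,.131])
s=cam("side"); crop(s,200,80,360,240,4,"s10.png")
E
```

```text
clock: 12.68
eef_pos: [0.5894, 0.233, 0.1435]
tool_rot: [-0.5, 0.501, -0.5, 0.498]
ft_force: [-1.0, -0.4, -3.7]
grip_width: 0.0389
clock: 13.3
eef_pos: [0.5891, 0.2326, 0.1376]
tool_rot: [0.499, -0.501, 0.501, -0.499]
ft_force: [-0.5, 0.2, -3.9]
grip_width: 0.0387
t 13.3 p [0.5891 0.2326 0.1376] F [-0.48  0.17 -3.93] w 0.0387 j [0.38 0.55 0.23 1.24 0.   1.95]
ztool yaw -0.22 y [ 0.001  0.    -1.   ]
shift units [-0.017  0.265  0.034]
```

View pics/s10.png

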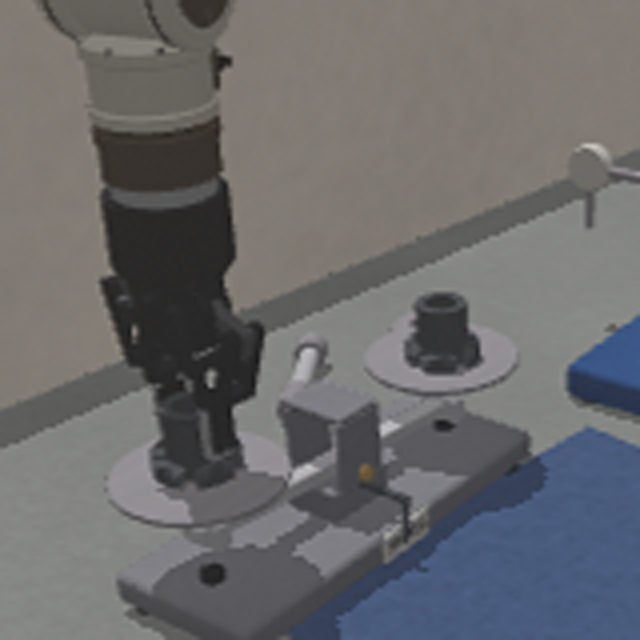

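```bash
python3 -m handwheel '[[0,0.04,0,0,0,0],[0,0.08,0,0,0,0],[0,0.12,0,0,0,0],[0,0.15,0,0,0,0],[0,0.17,0,0,0,0]]'; python3 -m handwheel '[[0,0.02,0,0,0,0],[0,0.04,0,0,0,0],[0,0.04,0,0,0,0],[0,0.04,0,0,0,0],[0,0.04,0,0,0,0]]'
```

```text
clock: 13.98
eef_pos: [0.5892, 0.2326, 0.1327]
tool_rot: [-0.499, 0.501, -0.501, 0.499]
ft_force: [-0.3, -0.5, -3.9]
grip_width: 0.0386
clock: 14.6
eef_pos: [0.5892, 0.2326, 0.1318]
tool_rot: [0.499, -0.501, 0.501, -0.499]
ft_force: [0.5, 0.1, -4.5]
grip_width: 0.0386
```

```bash
python3 -m handwheel '[[0,0.02,0,0,0,0],[0,0.04,0,0,0,0],[0,0.04,0,0,0,0],[0,0.04,0,0,0,0],[0,0.04,0,0,0,0]]'
```

```text
clock: 15.22
eef_pos: [0.5892, 0.2326, 0.1308]
tool_rot: [0.499, -0.501, 0.501, -0.499]
ft_force: [-0.2, 0.3, -4.6]
grip_width: 0.0384
```

```bash
python3 -m handwheel '[[0,0.02,0,0,0,0],[0,0.03,0,0,0,0],[0,0.03,0,0,0,0],[0,0.03,0,0,0,0],[0,0.03,0,0,0,0]]'
```

```text
clock: 15.85
eef_pos: [0.5893, 0.2327, 0.1304]
tool_rot: [0.499, -0.501, 0.501, -0.499]
ft_force: [-1.5, -0.3, 0.8]
grip_width: 0.0382
```

```bash
python3 -m handwheel '[[0,0,0,0,0,0],[0,0,0,0,0,0],[0,0,0,0,0,0],[0,0,0,0,0,0],[0,0,0,0,0,0]]' 1;  python3 -m handwheel '[[0,-0.5,0,0,0,0],[0,-1.5,0,0,0,0],[0,-2.5,0,0,0,0],[0,-3,0,0,0,0],[0,-3.5,0,0,0,0]]'
python3 - <<'E'
from h import *
st([.6189,-.0242,.215])
s=cam("side"); crop(s,200,80,360,240,4,"s11.png")
t=cam("top"); crop(t,330,145,380,195,10,"t11.png")
E
```

```text
clock: 16.48
eef_pos: [0.5893, 0.2326, 0.1301]
tool_rot: [0.499, -0.501, 0.501, -0.499]
ft_force: [0.1, -0.2, 0.3]
grip_width: 0.085
clock: 17.1
eef_pos: [0.5891, 0.2326, 0.2183]
tool_rot: [0.499, -0.501, 0.501, -0.499]
ft_force: [-0.4, 0.9, -0.2]
grip_width: 0.0849
t 17.1 p [0.5891 0.2326 0.2183] F [-0.43  0.94 -0.16] w 0.0849 j [ 0.38  0.52  0.38  1.43 -0.    1.95]
ztool yaw -0.22 y [ 0.  0. -1.]
shift units [10.267  0.131  1.23 ]
```

View pics/s11.png

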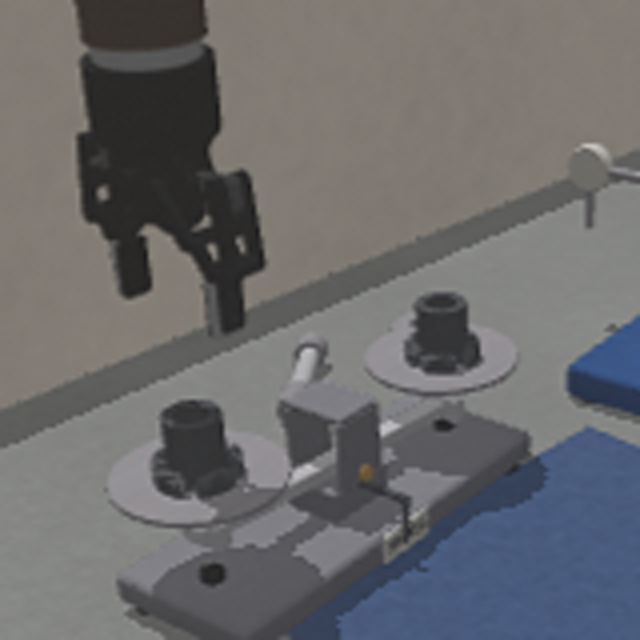

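View pics/t11.png

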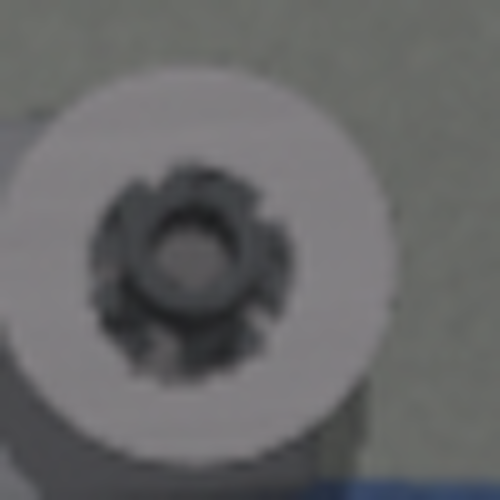

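```bash
python3 -m handwheel '[[2,0,0.25,0,0,0],[4,0,0.5,0,0,0],[6,0,0.75,0,0,0],[8,0,1,0,0,0],[10.25,0,1.23,0,0,0]]'
python3 - <<'E'
from h import *
st([.6189,-.0242,.215])
s=cam("side"); crop(s,200,80,360,240,4,"s12.png")
im=cv2.imread("pics/t11.png",0).astype(np.float32)
c=cam("top")
for z in(.102,.106,.108):
  for r in (.025,.027,.029):
    th=np.radians(np.arange(0,360,3)); v=[]
    for t in th:
        p=(proj(c,[.6189+r*np.cos(t),-.0242+r*np.sin(t),z])-[330,145]+.5)*10-.5
        v.append(cv2.getRectSubPix(im,(1,1),(float(p[0]),float(p[1])))[0,0])
    v=np.array(v); a=(v*np.exp(-5j*th)).mean(); print(z,r,"slot angle mod72",round(np.degrees(-np.angle(a)/5)%72,1),round(abs(a),1))
    if r==.027 and z==.106: print(v[::2].astype(int))
E
```

```text
clock: 17.82
eef_pos: [0.6186, -0.025, 0.2164]
tool_rot: [-0.5, 0.501, -0.5, 0.499]
ft_force: [1.0, 0.5, -0.6]
grip_width: 0.0854
t 17.82 p [ 0.6186 -0.025   0.2164] F [ 1.04  0.49 -0.61] w 0.0854 j [-0.04  0.49  0.33  1.41  0.    1.53]
ztool yaw -0.17 y [-0.002  0.    -1.   ]
shift units [-0.031  0.057  0.012]
0.102 0.025 slot angle mod72 20.5 7.3
0.102 0.027 slot angle mod72 21.5 8.9
0.102 0.029 slot angle mod72 21.6 7.5
0.106 0.025 slot angle mod72 20.6 7.7
0.106 0.027 slot angle mod72 21.3 8.7
[ 68  73  75  90 108 107  78  70  67  64  51  54  61  69  71  75  82  81
  69  68  62  48  42  46  54  58  74  87  79  57  50  48  42  38  44  59
  67  82 108  99  72  75  83  83  81  75  73  76  82  89 108 125 119  92
  82  78  82  75  61  63]
0.106 0.029 slot angle mod72 21.5 6.7
0.108 0.025 slot angle mod72 20.6 7.8
0.108 0.027 slot angle mod72 21.2 8.5
0.108 0.029 slot angle mod72 21.4 6.2
```

View pics/s12.png

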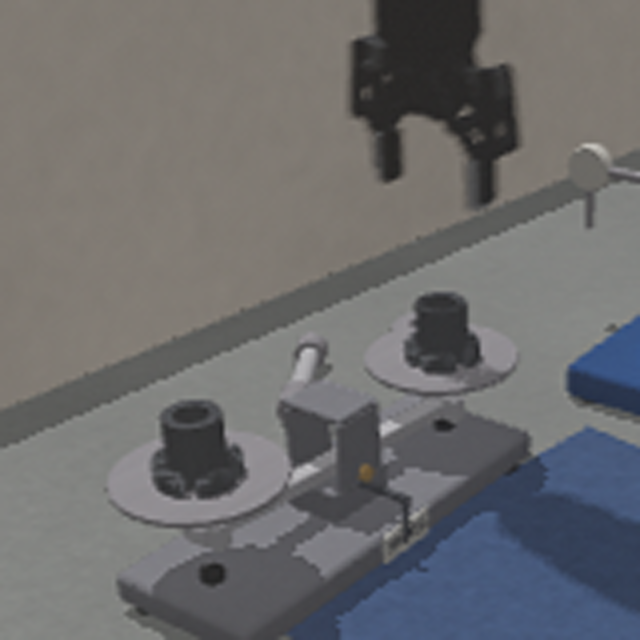

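```bash
for i in 1 2 3 4 ; do python3 -m handwheel '[[0,0,0,0,0,0],[0,0,0,0,0,0],[0,0,0,0,0,0],[0,0,0,0,0,0],[0,0,0,0,0,0]]' >/dev/null; done
python3 - <<'E'
from h import *
st([.6189,-.0242,.112])
s=cam("side"); crop(s,200,80,360,240,4,"s13.png")
d=cv2.absdiff(cv2.imread("pics/s13.png"),cv2.imread("pics/s12.png")).max(2)
print("diff in pans/beam region", d[385:, :520].max(), d[285:400,360:520].max())
E
```

```text
t 20.43 p [ 0.619  -0.0237  0.2175] F [ 0.06  0.41 -0.72] w 0.0856 j [-0.04  0.49  0.33  1.41  0.    1.54]
ztool yaw -0.22 y [ 0.  0. -1.]
shift units [ 1.900e-02  4.222e+00 -4.000e-03]
diff in pans/beam region 28 39
```

View pics/s13.png

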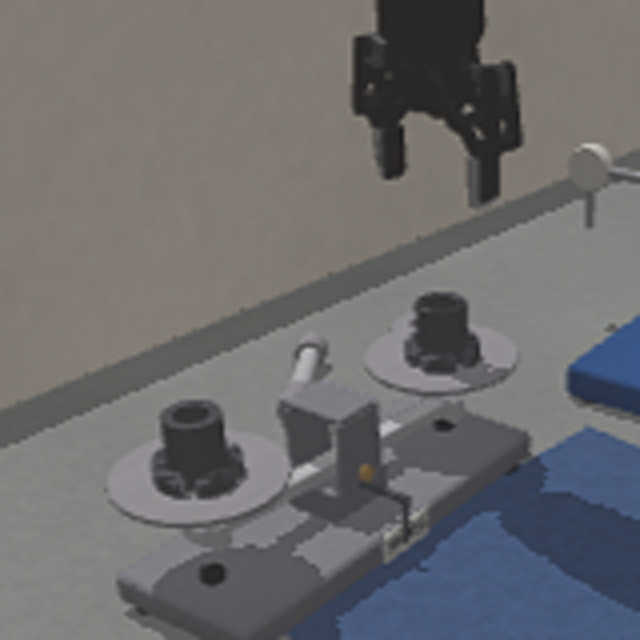

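```bash
python3 -m handwheel '[[0.02,1.2,0,0,0,0],[0.02,2.4,0,0,0,0],[0.02,3.4,0,0,0,0],[0.02,4,0,0,0,0],[0.02,4.17,0,0,0,0]]';python3 -m handwheel '[[0,0,0,0,0,0],[0,0,0,0,0,0],[0,-0.01,0,0,0,0],[0,-0.03,0,0,0,0],[0,-0.06,0,0,0,0]]' -1
```

```text
clock: 21.1
eef_pos: [0.6185, -0.0242, 0.1124]
tool_rot: [-0.499, 0.501, -0.501, 0.499]
ft_force: [0.1, -0.4, 0.2]
grip_width: 0.0853
clock: 21.72
eef_pos: [0.6192, -0.0243, 0.1151]
tool_rot: [0.499, -0.501, 0.501, -0.499]
ft_force: [-0.9, 0.2, -0.5]
grip_width: 0.0384
```

```bash
python3 -m handwheel '[[0,-0.1,0,0,0,0],[0,-0.3,0,0,0,0],[0,-0.8,0,0,0,0],[0,-1.8,0,0,0,0],[0,-3.2,0,0,0,0]]'
python3 - <<'E'
from h import *
st([.5267,-.2495,.16])
E
```

```text
clock: 22.35
eef_pos: [0.6171, -0.0239, 0.1939]
tool_rot: [-0.5, 0.503, -0.499, 0.498]
ft_force: [1.2, 0.1, -3.5]
grip_width: 0.0386
t 22.35 p [ 0.6171 -0.0239  0.1939] F [ 1.21  0.1  -3.54] w 0.0386 j [-0.04  0.5   0.28  1.36  0.    1.54]
ztool yaw -0.21 y [-0.006  0.001 -1.   ]
shift units [ 9.038  1.369 -3.575]
```

```bash
python3 -m handwheel '[[1.8,0,-0.7,0,0.4,0],[3.6,0,-1.4,0,0.8,0],[5.4,0,-2.1,0,1.2,0],[7.2,0,-2.9,0,1.6,0],[9.04,0.2,-3.6,0,2,0]]';python3 -m handwheel '[[0,0.4,0,0,0,0],[0,0.7,0,0,0,0],[0,0.9,0,0,0,0],[0,1,0,0,0,0],[0,1,0,0,0,0]]'
python3 - <<'E'
from h import *
st([.5267,-.2495,.13])
s=cam("side"); crop(s,330,90,430,190,6,"s14.png")
t=cam("top"); crop(t,375,160,475,260,6,"t14.png")
E
```

```text
clock: 22.98
eef_pos: [0.5269, -0.2506, 0.1899]
tool_rot: [-0.404, 0.581, -0.58, 0.404]
ft_force: [0.6, 0.1, -4.0]
grip_width: 0.0384
clock: 23.6
eef_pos: [0.5284, -0.249, 0.1647]
tool_rot: [-0.405, 0.58, -0.58, 0.405]
ft_force: [-0.3, -0.3, -4.2]
grip_width: 0.0381
t 23.6 p [ 0.5284 -0.249   0.1647] F [-0.32 -0.26 -4.23] w 0.0381 j [-0.44  0.44  0.12  1.25  0.    1.48]
ztool yaw -20.13 y [-0.  0. -1.]
shift units [ 0.041  1.387 -0.057]
```

View pics/s14.png

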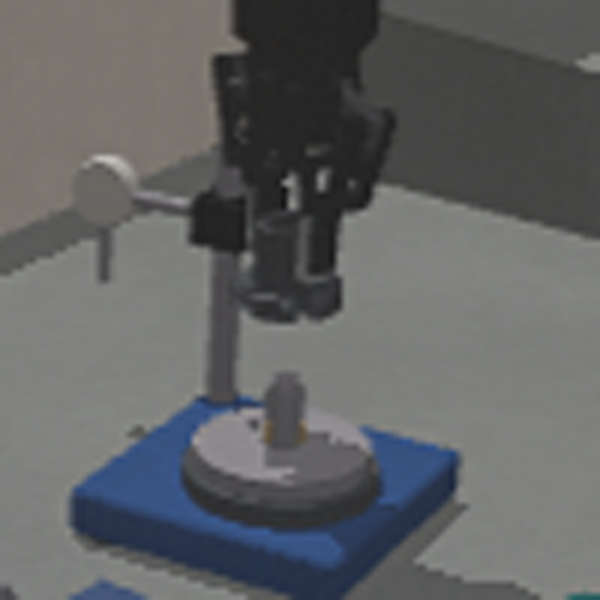

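View pics/t14.png

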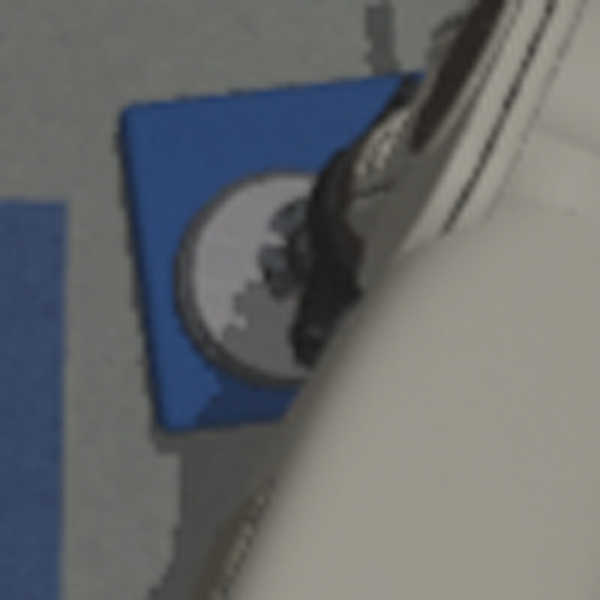

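```bash
python3 -m handwheel '[[0.03,0.5,-0.05,0,0,0],[0.03,0.9,-0.05,0,0,0],[0.03,1.3,-0.05,0,0,0],[0.03,1.6,-0.05,0,0,0],[0.03,1.7,-0.05,0,0,0]]';python3 -m handwheel '[[0,0.1,0,0,0,0],[0,0.2,0,0,0,0],[0,0.3,0,0,0,0],[0,0.4,0,0,0,0],[0,0.5,0,0,0,0]]'
python3 - <<'E'
from h import *
st([.5267,-.2495,.13])
s=cam("side"); crop(s,330,90,430,190,6,"s15.png")
E
```

```text
clock: 24.32
eef_pos: [0.5263, -0.25, 0.1214]
tool_rot: [-0.405, 0.58, -0.58, 0.404]
ft_force: [-0.4, 0.3, -4.6]
grip_width: 0.0385
clock: 24.95
eef_pos: [0.5271, -0.2505, 0.11]
tool_rot: [0.404, -0.58, 0.58, -0.405]
ft_force: [0.5, -0.9, -3.8]
grip_width: 0.0379
t 24.95 p [ 0.5271 -0.2505  0.11  ] F [ 0.53 -0.91 -3.79] w 0.0379 j [-0.44  0.48  0.03  1.12 -0.    1.48]
ztool yaw -20.22 y [ 0.001 -0.001 -1.   ]
shift units [-0.032 -0.801 -0.027]
```

View pics/s15.png

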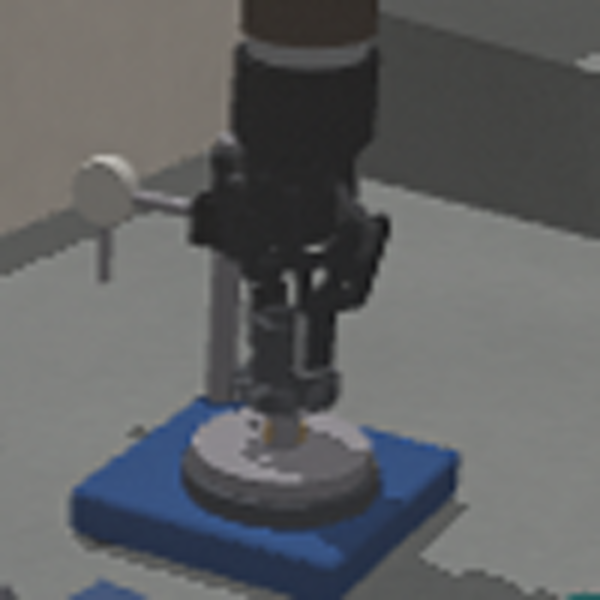

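```bash
python3 -m handwheel '[[0,0.1,0,0,0,0],[0,0.2,0,0,0,0],[0,0.3,0,0,0,0],[0,0.4,0,0,0,0],[0,0.5,0,0,0,0]]'; python3 -m handwheel '[[0,0.06,0,0,0,0],[0,0.12,0,0,0,0],[0,0.18,0,0,0,0],[0,0.24,0,0,0,0],[0,0.3,0,0,0,0]]'
```

```text
clock: 25.62
eef_pos: [0.5271, -0.2505, 0.0974]
tool_rot: [0.404, -0.58, 0.58, -0.405]
ft_force: [1.5, -2.6, -2.2]
grip_width: 0.0382
clock: 26.25
eef_pos: [0.5273, -0.2505, 0.0909]
tool_rot: [0.404, -0.579, 0.581, -0.405]
ft_force: [2.4, -3.3, 0.3]
grip_width: 0.038
```

```bash
python3 -m handwheel '[[0.015,0.05,0.02,0,0,0],[0.015,0.1,0.02,0,0,0],[0.015,0.15,0.02,0,0,0],[0.015,0.2,0.02,0,0,0],[0.015,0.25,0.02,0,0,0]]'; python3 -m handwheel '[[0,0.03,0,0,0,0],[0,0.06,0,0,0,0],[0,0.09,0,0,0,0],[0,0.1,0,0,0,0],[0,0.1,0,0,0,0]]'
```

```text
clock: 26.88
eef_pos: [0.5271, -0.2507, 0.0848]
tool_rot: [0.404, -0.58, 0.58, -0.405]
ft_force: [-2.4, -0.3, 11.8]
grip_width: 0.0382
clock: 27.5
eef_pos: [0.5272, -0.2508, 0.0845]
tool_rot: [0.404, -0.579, 0.581, -0.405]
ft_force: [-5.0, 1.1, 17.4]
grip_width: 0.0384
```

```bash
python3 -m handwheel '[[0,-0.05,0,0,0.15,0],[0,-0.05,0,0,0.3,0],[0,-0.05,0,0,0.45,0],[0,-0.05,0,0,0.6,0],[0,-0.05,0,0,0.75,0]]'; python3 -c "
from h import *
st()"
```

```text
clock: 28.12
eef_pos: [0.5283, -0.2507, 0.0845]
tool_rot: [0.365, -0.604, 0.606, -0.367]
ft_force: [-0.2, -0.1, 9.7]
grip_width: 0.0385
t 28.12 p [ 0.5283 -0.2507  0.0845] F [-0.23 -0.09  9.66] w 0.0385 j [-0.44  0.5  -0.01  1.06  0.    1.61]
ztool yaw -27.7 y [ 0.004 -0.001 -1.   ]
```

```bash
python3 -m handwheel '[[0,0,0,0,0.1,0],[0,0,0,0,0.2,0],[0,0,0,0,0.3,0],[0,0,0,0,0.3,0],[0,0,0,0,0.3,0]]'; python3 -c "
from h import *
print(bot.get_obs()['ft_torque']);st()"
```

```text
clock: 28.75
eef_pos: [0.5283, -0.2508, 0.0842]
tool_rot: [0.349, -0.614, 0.615, -0.351]
ft_force: [0.3, -1.0, 8.8]
grip_width: 0.0382
[-0.2405988  -0.29490314  0.09622072]
t 28.75 p [ 0.5283 -0.2508  0.0842] F [ 0.32 -0.96  8.77] w 0.0382 j [-0.44  0.5  -0.01  1.06  0.    1.66]
ztool yaw -30.69 y [ 0.003 -0.001 -1.   ]
```

```bash
python3 -m handwheel '[[0,0,0,0,0.1,0],[0,0,0,0,0.2,0],[0,0,0,0,0.3,0],[0,0,0,0,0.3,0],[0,0,0,0,0.3,0]]'; python3 -c "
from h import *
print(bot.get_obs()['ft_torque']);st()"
```

```text
clock: 29.38
eef_pos: [0.527, -0.2507, 0.0821]
tool_rot: [-0.334, 0.624, -0.623, 0.333]
ft_force: [2.0, -2.1, 0.5]
grip_width: 0.0381
[-0.54891731 -0.51092473 -0.03086446]
t 29.38 p [ 0.527  -0.2507  0.0821] F [ 1.97 -2.11  0.51] w 0.0381 j [-0.44  0.51 -0.01  1.06  0.    1.72]
ztool yaw -33.72 y [-0.  0. -1.]
```

```bash
python3 -m handwheel '[[0,0.03,0,0,0,0],[0,0.06,0,0,0,0],[0,0.09,0,0,0,0],[0,0.12,0,0,0,0],[0,0.12,0,0,0,0]]'; python3 -c "
from h import *
print(bot.get_obs()['ft_torque']);st()"
```

```text
clock: 30.0
eef_pos: [0.527, -0.2507, 0.0792]
tool_rot: [0.334, -0.624, 0.624, -0.333]
ft_force: [1.8, -2.3, -0.0]
grip_width: 0.0383
[-0.59420005 -0.57713672  0.03345758]
t 30.0 p [ 0.527  -0.2507  0.0792] F [ 1.84 -2.3  -0.01] w 0.0383 j [-0.44  0.51 -0.01  1.05 -0.    1.72]
ztool yaw -33.72 y [-0. -0. -1.]
```

```bash
python3 -m handwheel '[[0,0.02,0,0,0,0],[0,0.04,0,0,0,0],[0,0.05,0,0,0,0],[0,0.05,0,0,0,0],[0,0.05,0,0,0,0]]'
```

```text
clock: 30.62
eef_pos: [0.527, -0.2508, 0.0791]
tool_rot: [0.333, -0.623, 0.624, -0.334]
ft_force: [-1.1, -2.7, 7.6]
grip_width: 0.0383
```

```bash
python3 -m handwheel '[[0,0.02,0,0,0,0],[0,0.04,0,0,0,0],[0,0.05,0,0,0,0],[0,0.05,0,0,0,0],[0,0.05,0,0,0,0]]'
```

```text
clock: 31.25
eef_pos: [0.527, -0.2508, 0.0791]
tool_rot: [0.333, -0.623, 0.624, -0.334]
ft_force: [-2.8, -0.2, 13.0]
grip_width: 0.0383
```

```bash
python3 -m handwheel '[[0,0.02,0,0,0,0],[0,0.05,0,0,0,0],[0,0.05,0,0,0,0],[0,0.05,0,0,0,0],[0,0,0,0,0,0]]'; python3 -m handwheel '[[0,0,0,0,0,0],[0,0,0,0,0,0],[0,0,0,0,0,0],[0,0,0,0,0,0],[0,0,0,0,0,0]]' 1;python3 -m handwheel '[[0,-0.5,0,0,0,0],[0,-1.5,0,0,0,0],[0,-3,0,0,0,0],[0,-4.5,0,0,0,0],[0,-5,0,0,0,0]]'
python3 - <<'E'
from h import *
M,p=st([.5267,-.2495,.2]); print(np.round(M,2))
s=cam("side"); crop(s,330,90,430,190,6,"s16.png")
E
```

```text
clock: 31.88
eef_pos: [0.527, -0.2508, 0.0791]
tool_rot: [0.333, -0.623, 0.624, -0.334]
ft_force: [-0.6, -2.6, 7.9]
grip_width: 0.0384
clock: 32.5
eef_pos: [0.5269, -0.2505, 0.0765]
tool_rot: [-0.334, 0.624, -0.623, 0.333]
ft_force: [-0.7, -0.2, 0.2]
grip_width: 0.0857
clock: 33.12
eef_pos: [0.5285, -0.2514, 0.2057]
tool_rot: [0.332, -0.622, 0.625, -0.335]
ft_force: [-0.1, 0.1, 0.1]
grip_width: 0.0854
t 33.12 p [ 0.5285 -0.2514  0.2057] F [-0.12  0.08  0.11] w 0.0854 j [-0.44  0.42  0.19  1.34  0.    1.72]
ztool yaw -33.72 y [ 0.006 -0.003 -1.   ]
shift units [-0.023  0.228 -0.105]
[[-0.56  0.01  0.83]
 [-0.83 -0.   -0.56]
 [-0.   -1.    0.01]]
```

View pics/s16.png

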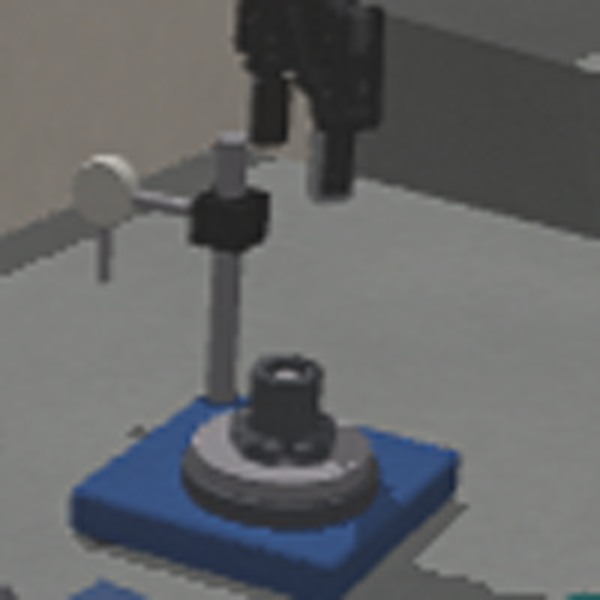

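```bash
python3 -m handwheel '[[0,0,-1.5,0,0,0],[-0.3,0,-3.5,0,0,0],[-0.5,0,-5.5,0,0,0],[-0.8,0,-7.5,0,0,0],[-1,0,-9,0,0,0]]'
python3 - <<'E'
from h import *
st()
s=cam("side"); t=cam("top")
crop(s,215,90,425,240,3,"s17.png"); crop(t,390,165,460,235,8,"t17.png")
px=lambda x,y,s,u0,v0:np.array([u0+(x+.5)/s-.5,v0+(y+.5)/s-.5])
for z in (.1,.106,.112): print(z,proj(s,[.5267,-.2495,z]),(proj(s,[.5267,-.2495,z])-[330,90]+.5)*6-.5,(proj(t,[.5267,-.2495,z])-[390,165]+.5)*8-.5)
E
```

```text
clock: 33.8
eef_pos: [0.3512, -0.1036, 0.2006]
tool_rot: [-0.334, 0.624, -0.623, 0.333]
ft_force: [0.4, -0.0, 0.7]
grip_width: 0.0854
t 33.8 p [ 0.3512 -0.1036  0.2006] F [ 0.39 -0.01  0.67] w 0.0854 j [-0.29 -0.01 -0.36  1.22  0.    1.87]
ztool yaw -33.71 y [-0.002  0.001 -1.   ]
0.1 [377.04449457 153.2315183 ] [284.76696745 381.88910978] [289.02782688 318.9568633 ]
0.106 [377.14900255 151.57572106] [285.39401529 371.95432638] [292.26319308 317.38313322]
0.112 [377.25400986 149.91201253] [286.02405913 361.97207516] [295.52740536 315.79537197]
```

View pics/s17.png

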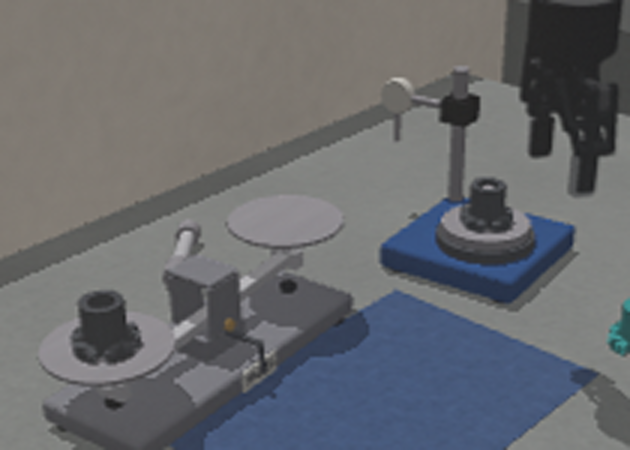

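View pics/t17.png

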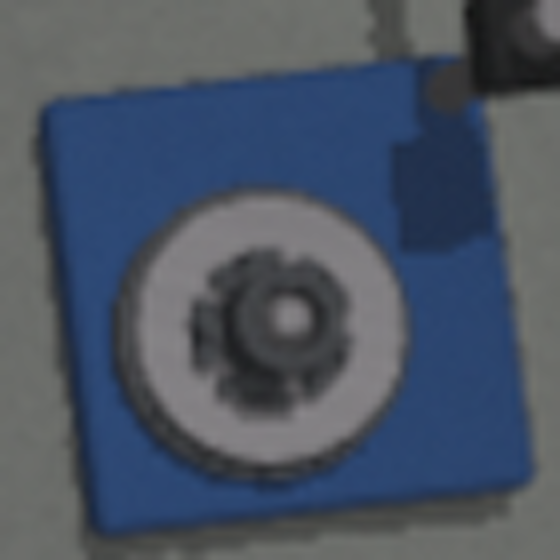

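Run:
```python
from h import *
s=cam("side"); 
im=cv2.resize(s["bgr"][140:180,355:405],None,fx=14,fy=14,interpolation=cv2.INTER_CUBIC)
def ring(z,r,col):
    P=[(proj(s,[.5268+r*np.cos(a),-.2500+r*np.sin(a),z])-[355,140]+.5)*14-.5 for a in np.linspace(0,6.28,60)]
    cv2.polylines(im,[np.int32(P)],True,col,1)
ring(.106,.02,(0,255,0)); ring(.112,.02,(0,0,255)); ring(.06,.05,(255,255,0)); ring(.06,.03,(0,255,0)); ring(.066,.03,(0,0,255))
cv2.imwrite("pics/s18.png",im)
```

```text
(no output)
```

View pics/s18.png

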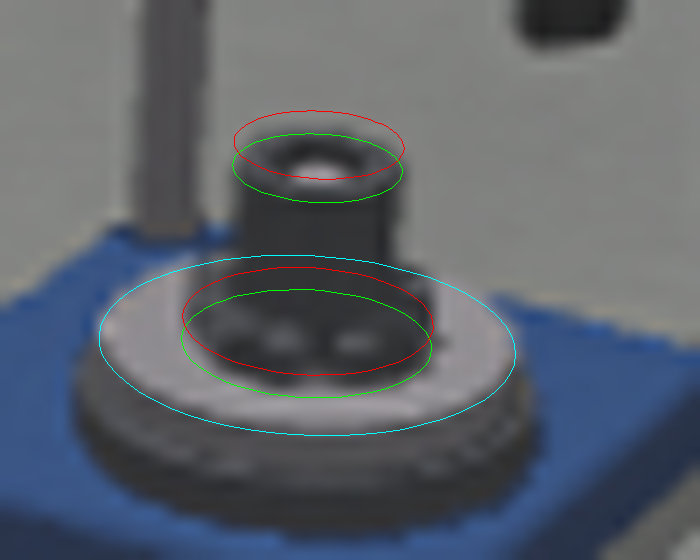

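```bash
python3 -c "
from h import *
st(); print(bot.job_done())"
```

```text
t 33.95 p [ 0.352  -0.104   0.2011] F [-0.46  0.35 -0.62] w 0.0851 j [-0.29 -0.   -0.36  1.22 -0.    1.87]
ztool yaw -33.64 y [-0.001  0.    -1.   ]
the job is handed in; nothing more can be done
None
```

The job is handed in at about 34 s of the 72 s allowed: the heavier hub is seated on the checking stand and the lighter one is still on the left pan.

- **Weighing:** I set one hub on each pan and let go of both. The balance settled with the right pan at its lower stop and showed no visible shift in pictures about 2.6 s apart, though a pixel comparison still showed small differences that I put down to noise. The wrist force roughly agreed: about 5 N for the right hub and 4.3 N for the left.
- **Seating:** I took the right hub straight from its pan and lowered it over the arbor until it stood on the driver pin. I turned it about 13.5° under roughly 9–17 N until the pin dropped into a slot. I then pushed it down to a hard stop, with a peak reading of 13 N. One 1.25 mm push beyond that was read only after I had backed it off. The 17 N reading came while the hub stood on the pin, which puts about 22 N on the stand, well under the 45 N limit.
- **Last checks:**
  - The hub dropped 5.4–5.7 mm from standing on the pin, against a nominal 6 mm, and that puts the flange at turntable height.
  - My first rough reading of the boss top in the side view was ambiguous, about 3.5 mm high. Drawing the expected outlines over the picture matched the seated height and ruled out the hub standing on the pin.
  - The gripper is open and clear of everything, and I kept clear of the gauges and the case of gauge blocks.

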